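Hold the set-screw collar on the shaft's flat

TASK

Seat the notched steel guide block flat and square, fully home, in the spindle stand's rectangular pocket and let go; then pinch the upright shaft and turn it until your fingers feel its flat and the flat faces the guide block. Then put the steel collar over the shaft with its set screw on that flat, pointing at the guide block, and press it down until the sprung washer has sunk about half its 10 mm travel. Finish while still gripping the collar and holding it down there, and leave everything else on the bench where it lies.

Things in the scene. Friction and masses are not known exactly. Their poses are not given: they have to be found in the camera images.
- stand: fixed spindle stand: aluminium plate 110 x 190 x 22 mm with upright steel shaft and rectangular pocket. Origin on the shaft's axis at the bench surface; its +y points from shaft to pocket (85 mm, centre to centre). The plate reaches 60 mm behind the shaft (-y), 130 mm ahead (+y). A dark boss of radius 20 mm rises around the shaft to 42 mm above the bench
- pocket (a point): centre of the pocket's floor, 10 mm above the bench; the pocket is 53 mm (stand x) by 29 mm (stand y), 12 mm deep from the plate's top at 22 mm, edges chamfered 2 mm; axes as the stand's
- shaft: upright steel shaft, 24 mm thick, one flat along its side 8 mm from the axis (20 mm across flat and back; flat 18 mm wide). Turns about its axis with light friction (0.04 N m), stays where left; starts 0.6 to 2.2 rad anticlockwise from above of its goal. Origin on the axis 80 mm above the bench; +y is where the flat faces, to be turned to the stand's +y. Tip at 100 mm, its top 6 mm tapered
- shaft_flat (a point): middle of the flat's face, 8 mm out from the shaft's axis, 80 mm above the bench; the flat shows from the washer's top (60 mm above the bench) to the tip, clear for fingers from 62 mm up
- washer (a joint): the brass sprung washer around the shaft's foot (38 mm across): how far it is pressed down, 0 = up, 0.010 m = bottomed. Its top is 60 mm above the bench when up. Its spring pushes back with about 2 N at first, 7 N at 5 mm, 11 N at 10 mm, more than the collar's own weight
- guide_mid (a point): centre of the loose steel guide block, 50 mm (its x) by 26 mm (its y) by 62 mm high, upright on the bench (this point 31 mm up), about 0.35 kg. A notch 14 mm wide, 12 mm deep runs along its y across the middle of its top. Either way round fits. Seated, its x lies along the stand's x and this point is 41 mm above the bench
- collar_mid (a point): centre of the loose steel collar, a ring 46 mm outside, 27 mm bore, 20 mm high, flat on the bench (this point 10 mm up), about 0.16 kg. Its set screw lies along its own +y: 8 mm thick, 7 mm out of the outside and 4 mm into the bore (tip 9.4 mm from the axis), so the collar goes down the shaft only with the screw over the flat. Its own x sides are clear to grip
- collar_screw (a point): outer end of the collar's set screw, 30 mm from the collar's axis, at the collar's mid height
- spare_ring: plain steel ring, larger than the collar, 62 mm outside, 38 mm bore, 18 mm high, no screw; a bystander; origin at the centre of its underside
- chisel: carver's chisel, 220 mm long, wooden handle, lying flat; a bystander; origin near its middle
- scroll: half-carved pale wooden scroll with a curled end, about 190 by 80 mm, 20 mm high, lying flat; a bystander
- offcut: wooden offcut 75 x 50 x 32 mm; a bystander; origin at the centre of its underside
- wax_tin: closed steel tin 72 mm across, 45 mm high; a bystander; origin at the centre of its underside
- paper_roll: roll of paper standing on end, 110 mm across, 100 mm high; a bystander; origin at the centre of its underside
- mallet: hammer 280 mm long with a wooden handle, lying flat; a bystander
Not all that is in view belongs to the job. Leave any blue or green look-alike of the part that bears collar_mid alone.

How it is judged:
By the outcome, as a careful person would: the job done as asked, in the order asked, and still so for the second after the job is handed in, while the arm keeps its last pose, push and grip.
It also fails if it takes over 72 s, if anything falls off the work surface, if the arm or the gripper's body presses on something with over 40 N, if the wrist force passes 120 N, or if a joint passes its speed limit or range.

ROBOT

A 7-joint arm with a two-finger parallel gripper is mounted at the origin on the work surface. World frame = base frame: x ahead of the robot, y to its left, z up, the work surface at z = 0. Lengths are in m, angles in rad, forces in N, time in s.
With the tool pointing down it reaches from about 0.425 to 0.825 m from the base axis. Payload 3.6 kg.
Tool frame: the origin (TCP) lies where the fingers leave the gripper's body, on its centre line; the fingertips stand 73 mm ahead of it and the grasp point (between the pads) lies 54 mm ahead of it; z points along the fingers, y is the line along which they close (so a half turn about z gives the same grasp; the last joint's range is limited). The gripper opens to 85 mm and grips with 20 to 120 N. Pads are 22 mm wide; open, the fingers measure 114 mm over their backs; the gripper's body (76 mm by 85 mm) begins 54 mm behind the grasp point. The pads swing forward as they close: fully open they stand 13 mm farther back than shut.
Start: joints at [-1.347, 0.615, -0.013, 1.423, 0.008, 1.103, -0.04], TCP at [0.161, 0.63, 0.304] pointing down, gripper open.
Joint ranges: [-3.12, 3.12], [-0.3, 2.06], [-1.34, 1.32], [0.26, 2.42], [-1.36, 4.5], [0.01, 1.98], [-2.84, 2.84]. Speed limits (rad/s): [2.79, 2.79, 3.14, 3.14, 3.14, 3.14, 3.14].

INTERFACE

Orientations are given as a unit quaternion [x, y, z, w].
In Python, from station import arm, snapshot, camera_info, ticket gives the robot as it stands. Calls block until the motion is done:
- arm.movep(position, orientation): joint-space move of the TCP to a pose.
- arm.line_to(position, velocity=0.15, ori=None): straight line of the TCP; ori=None keeps the orientation; velocity is the mean speed in m/s.
- arm.move_j(angles): joint-space move.
- arm.move_gripper(opening, effort=None): opening from 0.0 (shut) to 1.0 (fully open); effort is the grip in N (None keeps the last); returns when the fingers have stopped.
- arm.pause(seconds).
- arm.ik(position, orientation): joint angles nearest the present ones, or None.
- snapshot(name): name is "scene" or "top" or "wrist"; returns the picture (400x640x3 uint8, blue, green, red); there is no depth.
- camera_info(name): a dict with "fx", "fy", "cx", "cy" (pixels), "R" (3x3) and "t" (3): a world point X has camera coordinates R X + t; the wrist camera has in their place "T_tool_cam" (4x4, takes a point from camera to tool coordinates, whose origin is the TCP and whose axes are the flange's). Camera axes: x right, y down, z forward; pixel columns grow to the right and rows downward; lengths in m; the calibration is good to about 2 mm. A picture is of the moment at which its call begins: read the wrist's pose just before it. camera_info takes no time and is no camera call.
A pose or a line that the arm cannot do raises arm.MotionError and nothing moves.
- ticket.finish_job(): hands the job in; it is judged then, once.
Readings, each from a call of its own:
- arm.read_time(): time.
- arm.read_joint_positions(): joint angles.
- arm.read_dq(): joint speeds.
- arm.read_effort(): joint torques, N m.
- arm.read_tool_pos(): TCP position.
- arm.read_eef_rot(): TCP orientation.
- arm.read_ft_force(): force on the tool from outside, world axes, zero at the start.
- arm.read_wrist_torque(): the same for the moment, N m.
- arm.read_opening(): opening from 0.0 (shut) to 1.0 (fully open).
- arm.read_finger_force(): force on a finger pad.
Only numpy, scipy, OpenCV 4.12 (cv2) and the standard library are available. Lean on these libraries where they do the work, as an engineer would, in place of code of your own. Each camera call takes 0.05 s, during which the arm holds its last target. There are 200 camera calls.

## Working session

There is one attempt and no reset: what is moved stays moved. The work goes in short steps, each a Python script; the robot and the scene stay as the last script left them, time stands still between calls to the robot, and variables do not carry over. Pictures are saved under pics/ and viewed, at most 10 in all, crops included, and the job is handed in when it is done.

```bash
ls; mkdir -p pics
python3 - <<'E'
from station import *
import cv2
for n in("scene","top"):
    im=snapshot(n);cv2.imwrite(f"pics/{n}0.png",im)
    c=camera_info(n);print(n,c)
print(camera_info("wrist"));print(arm.read_time(),arm.read_eef_rot(),arm.read_tool_pos())
E
```

```text
pics
scene {'fx': 518.6982896081474, 'fy': 518.6982896081474, 'cx': 318.46506837531666, 'cy': 203.5681453951219, 'R': array([[-0.85008863,  0.52643715, -0.01460314],
       [ 0.44823053,  0.70868723, -0.54484109],
       [-0.27647553, -0.46970878, -0.83841215]]), 't': array([ 0.45758536, -0.19019219,  1.79987507])}
top {'fx': 450.46079618524954, 'fy': 450.46079618524954, 'cx': 318.4421824188279, 'cy': 199.03875519098736, 'R': array([[ 0.00598859, -0.99991406, -0.01166273],
       [-0.98366532, -0.00379219, -0.17996713],
       [ 0.17990743,  0.01254997, -0.98360348]]), 't': array([-0.00464413,  0.5507686 ,  1.61685849])}
{'fx': 343.6222832902906, 'fy': 343.6222832902906, 'cx': 320.50941828179754, 'cy': 207.2454640927973, 'T_tool_cam': array([[-5.02802649e-04, -9.59875149e-01, -2.80427255e-01,
         7.16283627e-02],
       [ 9.99998292e-01,  1.60980200e-05, -1.84808670e-03,
         1.48500633e-03],
       [ 1.77844682e-03, -2.80427705e-01,  9.59873502e-01,
        -6.99943163e-02],
       [ 0.00000000e+00,  0.00000000e+00,  0.00000000e+00,
         1.00000000e+00]])}
0.1 [ 1.24540492e-01  9.92213867e-01 -1.13693091e-03 -1.28134148e-04] [0.16055556 0.62934625 0.30285846]
```

View pics/top0.png

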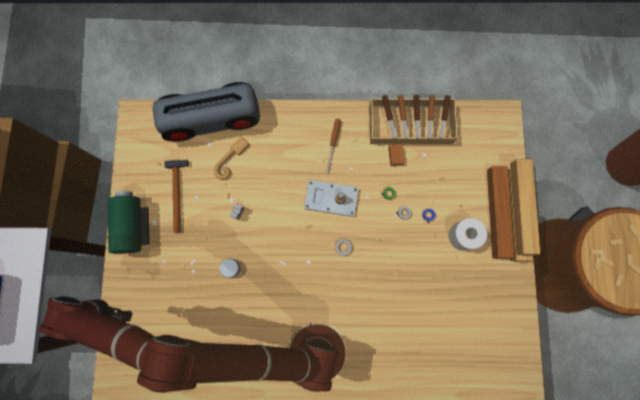

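View pics/scene0.png

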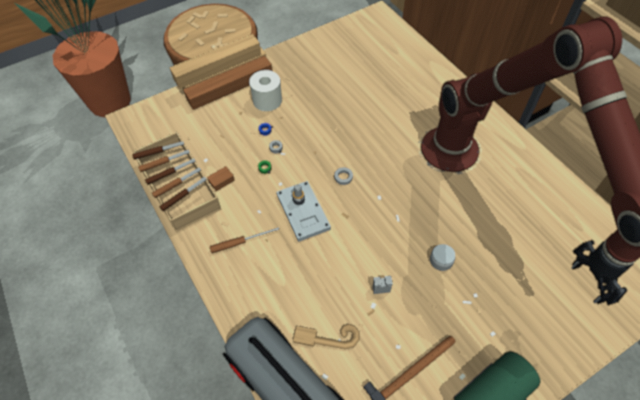

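Top view: the guide block is at (237,211), the shaft at (341,199), the pocket at (319,196). The steel collar is at (404,213), between the green (389,193) and blue (429,215) look-alikes, and the spare ring is at (343,247).

```bash
cat > h.py <<'E'
from station import *
import cv2, numpy as np
from scipy.spatial.transform import Rotation as Ro
def q(a):  # tool down, tool x at world angle a; closing line y_t at angle a-90deg
    return Ro.from_matrix(np.array([[np.cos(a),np.sin(a),0],[np.sin(a),-np.cos(a),0],[0,0,-1]])).as_quat()
def pose_cam(name):
    c=camera_info(name)
    if name!="wrist": return c,c["R"],c["t"]
    T=np.eye(4);T[:3,:3]=Ro.from_quat(arm.read_eef_rot()).as_matrix();T[:3,3]=arm.read_tool_pos()
    W=np.linalg.inv(T@c["T_tool_cam"]);return c,W[:3,:3],W[:3,3]
def cast(C,px,z):
    c,R,t=C;px=np.atleast_2d(px).astype(float)
    d=np.c_[(px[:,0]-c["cx"])/c["fx"],(px[:,1]-c["cy"])/c["fy"],np.ones(len(px))]@R
    o=-R.T@t;return o+d*((z-o[2])/d[:,2])[:,None]
def proj(C,X):
    c,R,t=C;p=np.atleast_2d(X)@R.T+t
    return np.c_[c["fx"]*p[:,0]/p[:,2]+c["cx"],c["fy"]*p[:,1]/p[:,2]+c["cy"]]
def look(fn):
    C=pose_cam("wrist");im=snapshot("wrist");cv2.imwrite(f"pics/{fn}.png",im)
    import pickle;pickle.dump(C,open(f"pics/{fn}.pkl","wb"));return C,im
def best(p,angs):  # yaw giving the least joint travel
    qn=np.array(arm.read_joint_positions());r=[]
    for a in angs:
        j=arm.ik(p,q(a))
        if j is not None:r.append((np.abs(np.array(j)-qn).max(),a,np.round(j,2)))
    return min(r,key=lambda x:x[0])
E
python3 - <<'E'
from h import *
C=pose_cam("top")
for n,p,z in [("guide",(237,211),.05),("shaft",(340.5,197),.1),("pocket",(319,196),.022),("collar",(404,213),.01)]:
    print(n,cast(C,p,z)[0])
C,g=pose_cam("top"),0
for z,p in [(.05,(237,211))]: g=cast(C,p,z)[0]
t=[g[0],g[1],.25]
for a in np.arange(-180,180,45): 
    j=arm.ik(t,q(np.radians(a)));print(a,None if j is None else np.round(j,2))
_,a,_=best(t,np.radians(np.arange(0,360,15)));print("yaw",np.degrees(a))
arm.movep(t,q(a));C,im=look("g1");print(arm.read_time())
E
```

```text
guide [0.50474594 0.29834813 0.05      ]
shaft [ 0.54937072 -0.08167364  0.1       ]
pocket [ 0.56754328 -0.00360402  0.022     ]
collar [ 0.50595819 -0.32350451  0.01      ]
-180 [-0.55  0.57 -0.04  1.68  0.03  0.89  0.97]
-135 [-0.42  0.58 -0.25  1.68  0.17  0.9   1.62]
-90 [-0.29  0.61 -0.46  1.67  0.32  0.93  2.27]
-45 [-1.17  0.83  1.13  1.7  -0.82  1.16 -2.16]
0 [-1.    0.66  0.71  1.7  -0.51  0.97 -1.66]
45 [-0.89  0.62  0.53  1.69 -0.37  0.93 -1.01]
90 [-0.78  0.59  0.33  1.69 -0.23  0.9  -0.35]
135 [-0.66  0.57  0.15  1.69 -0.1   0.89  0.31]
yaw 75.0
1.9
```

View pics/g1.png

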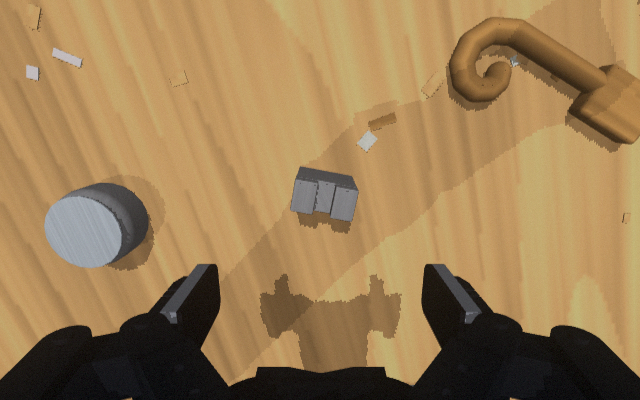

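Wrist view: the block is at about (325,195), its light notched top has corners near (303,177), (357,189), (350,222), (291,210), and nothing is close to it. I'll look at the stand and the collar before grasping.

Run:
```python
from h import *
import pickle
C=pickle.load(open("pics/g1.pkl","rb"));im=cv2.imread("pics/g1.png")
h=cv2.cvtColor(im,cv2.COLOR_BGR2HSV)[150:245,270:380]
g=h[:,:,2].astype(int);s=h[:,:,1]
m=((s<50)&(g>95)).astype(np.uint8)
n,l,st,ce=cv2.connectedComponentsWithStats(cv2.morphologyEx(m,cv2.MORPH_CLOSE,np.ones((3,3))))
k=1+st[1:,4].argmax();ys,xs=np.where(l==k);print(st[k],np.percentile(g[s<50],[5,20,40,60,80]))
P=cast(C,np.c_[xs+270,ys+150],.062)[:,:2]
r=cv2.minAreaRect((P*1000).astype(np.float32));print(r)
t=[.555,-.045,.27];_,a,_=best(t,np.radians(np.arange(0,360,15)));arm.movep(t,q(a));print(np.degrees(a));look("s1")
t=[.506,-.322,.22];_,a,_=best(t,np.radians(np.arange(0,360,15)));arm.movep(t,q(a));print(np.degrees(a));look("c1")
print(arm.read_time())
a=cv2.imread("pics/s1.png");b=cv2.imread("pics/c1.png")
```

```text
[  20   27   68   44 2053] [ 78.  83. 126. 130. 132.]
((506.8430480957031, 303.99456787109375), (28.328821182250977, 49.49081039428711), 64.25614929199219)
14.999999999999998
315.0
4.4083
```

View pics/s1.png

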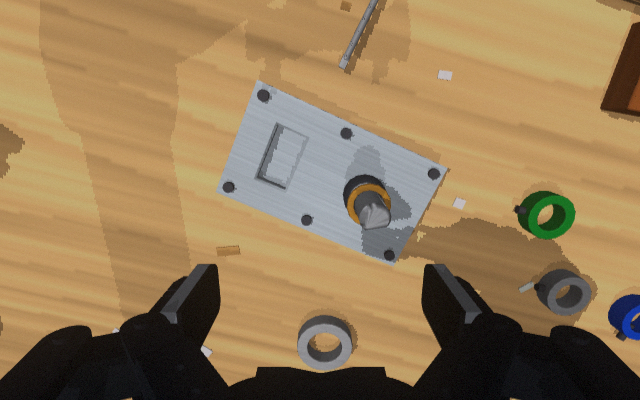

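View pics/c1.png

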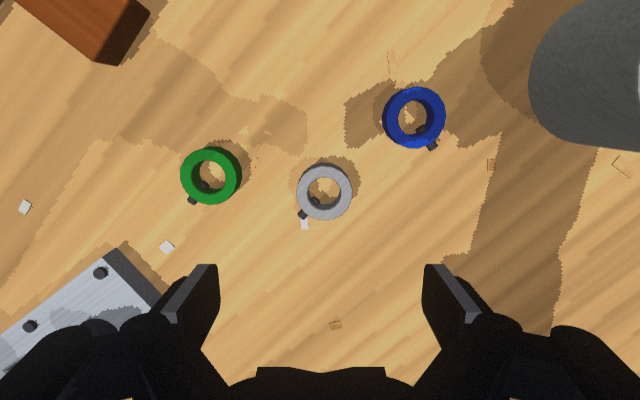

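s1 shows the stand plate with corners (257,80), (448,168), (396,264), (218,188), the pocket near (282,157) and the shaft tip near (373,212). c1 shows the steel collar at (325,192), with the screw toward (303,214) and possibly a white chip touching it. I'll fit the plate and zoom in.

Run:
```python
from h import *
import pickle
C=pickle.load(open("pics/s1.pkl","rb"));im=cv2.imread("pics/s1.png")
hs=cv2.cvtColor(im,cv2.COLOR_BGR2HSV)
m=((hs[:,:,1]<60)&(hs[:,:,2]>70)).astype(np.uint8);m[270:]=0
m=cv2.morphologyEx(m,cv2.MORPH_OPEN,np.ones((5,5)))
n,l,st,ce=cv2.connectedComponentsWithStats(m);k=1+st[1:,4].argmax();print(st[k])
ys,xs=np.where(l==k);P=cast(C,np.c_[xs,ys],.022)[:,:2]*1000
r=cv2.minAreaRect(P.astype(np.float32));print(r)
c=np.array(r[0]);
# stand +y direction: long axis toward pocket
b=cv2.boxPoints(r);e=[b[1]-b[0],b[2]-b[1]];u=max(e,key=np.linalg.norm);u/=np.linalg.norm(u)
pk=cast(C,(282,157),.022)[0][:2]*1000
if (pk-c)@u<0:u=-u
sh=c-35*u;po=c+50*u;v=np.array([u[1],-u[0]])
print("shaft",sh,"pocket",po,"yaw+y",np.degrees(np.arctan2(u[1],u[0])),"pk",pk)
w=im.copy()
def dr(pts,col):
    pp=proj(C,np.array(pts)/1000);[cv2.circle(w,tuple(np.round(p*8).astype(int)),4,col,-1,shift=3) for p in pp]
dr([[*(po+28.5*i*v+16.5*j*u),22] for i in(-1,1) for j in(-1,1)],(0,0,255))
dr([[*(po+26.5*i*v+14.5*j*u),10] for i in(-1,1) for j in(-1,1)],(0,255,0))
dr([[*(sh+12*np.array([np.cos(t),np.sin(t)])),94] for t in np.arange(0,6.28,.5)],(0,0,255))
big=lambda a,f:cv2.resize(a,None,fx=f,fy=f,interpolation=cv2.INTER_CUBIC)
A=big(w[105:205,235:335],4)[:400,:400];B=big(im[160:240,330:410],5)
D=big(cv2.imread("pics/c1.png")[155:235,285:365],5)[:200*2,:400]
A=cv2.resize(A,(266,266));B=cv2.resize(B,(400,400));
out=np.zeros((400+0,800,3),np.uint8);out[:,:400]=B;out[:,400:]=D
o2=np.zeros((200,800,3),np.uint8);z=cv2.resize(w[110:200,240:320],(225,200));o2[:,:225]=cv2.resize(w[110:200,240:341],(225,200));o2[:,230:455]=cv2.resize(w[160:250,330:431],(225,200))
cv2.imwrite("pics/z1.png",np.vstack([out,o2]))
```

```text
[  217    81   229   180 21573]
((562.8062744140625, -48.27052307128906), (190.1837615966797, 110.38746643066406), 81.13712310791016)
shaft [557.41382027 -82.85261917] pocket [570.50978041   1.13246918] yaw+y 81.13712 pk [5.71742015e+02 3.15294027e-01]
```

View pics/z1.png

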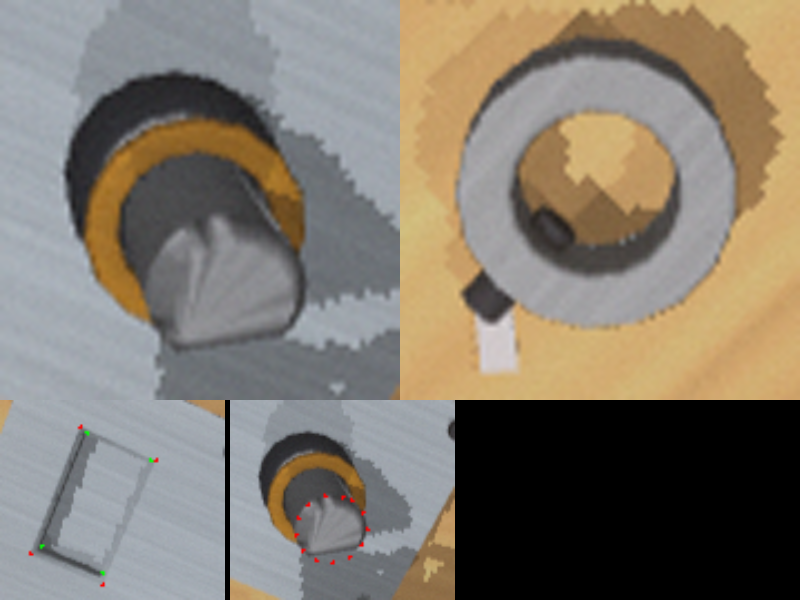

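Zoom: the plate model overlays the pocket and shaft well. The flat faces downward in s1, which is about 200° in world, or 2.07 rad anticlockwise from the goal at 81°. The collar's screw is clear, and the white bit beside it is just a chip. Now grasp the block.

Run:
```python
from h import *
g=np.array([.5068,.3040]);a=np.radians(154.26)
arm.movep([*g,.2],q(a));arm.line_to([*g,.094],.15)
print(arm.read_ft_force())
arm.move_gripper(0,50);print(arm.read_opening(),arm.read_finger_force(),arm.read_tool_pos(),arm.read_time())
arm.line_to([*g,.14],.1)
C,im=look("g2");p=arm.read_tool_pos();print(arm.read_ft_force())
cv2.imwrite("pics/g2c.png",cv2.resize(im[180:400,190:450],None,fx=2,fy=2))
```

```text
[-0.6777886   0.78073079  0.57018081]
0.2978919702662536 50.4351856559515 [0.50679623 0.30363203 0.09443283] 8.0833
[-0.1018947   0.26682982 -4.48403436]
```

View pics/g2c.png

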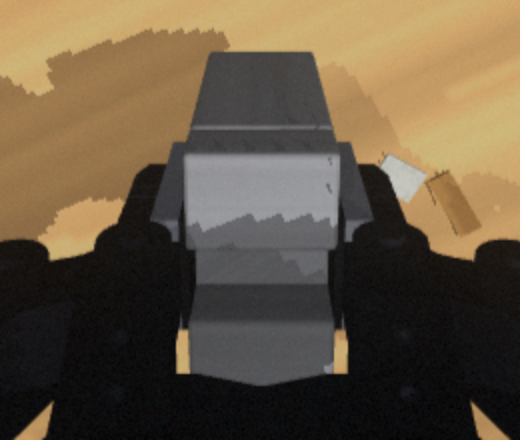

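The crop shows the block held squarely between the pads; its +x top edge is at full-image row ~256.5 and the near notch edge at row ~304.

Run:
```python
from h import *
import pickle
C=pickle.load(open("pics/g2.pkl","rb"))
p=np.array(arm.read_tool_pos());R=Ro.from_quat(arm.read_eef_rot()).as_matrix()
for px in [(321,256.5),(321,304),(282,256.5),(360,256.5)]:
    print(px,((cast(C,px,p[2]-.032)[0]-p)@R)*1000)
po=np.array([.57051,.00113])
for a in (171.14,):
    print(np.round(arm.ik([*po,.13],q(np.radians(a))),2))
s=[.55741,-.08285,.136]
for a in (110,290,-9,171,-81+90): 
    j=arm.ik(s,q(np.radians(a)));print(a,None if j is None else np.round(j,2))
```

```text
(321, 256.5) [25.25711633  1.53987978 32.02070391]
(321, 304) [ 7.79247912  1.53713782 32.00446844]
(282, 256.5) [ 25.24887307 -11.0981416   32.04410018]
(360, 256.5) [25.26535418 14.16961198 31.99732298]
[ 0.25  0.76 -0.47  1.82  0.52  0.69  0.9 ]
110 [ 0.26  0.71 -0.23  1.84  0.26  0.62  0.21]
290 [ 0.69  0.93 -1.02  1.83  0.97  0.98  2.72]
-9 [-0.11  0.72  0.34  1.85 -0.39  0.63 -1.25]
171 [ 0.42  0.75 -0.49  1.84  0.53  0.69  1.03]
9 [-0.05  0.71  0.25  1.85 -0.29  0.61 -1.03]
```

Run:
```python
from h import *
po=np.array([.5706,.0021]);a=np.radians(171.14)
arm.movep([*po,.15],q(a));arm.line_to([*po,.121],.08)
f0=np.array(arm.read_ft_force());print(f0)
z=.121
while z>.1035:
    z-=.0015;arm.line_to([*po,z],.03);f=np.array(arm.read_ft_force())-f0
    print(round(z,4),np.round(arm.read_tool_pos(),4),np.round(f,1),np.round(arm.read_wrist_torque(),2))
    if f[2]>12:break
print(arm.read_time())
```

```text
[-0.22238414  1.12009547 -4.16578989]
0.1195 [0.5708 0.0021 0.1198] [-0.2 -0.7  0.6] [0.   0.03 0.  ]
0.118 [0.5706 0.002  0.118 ] [ 0.3 -0.8 -0.7] [-0.05  0.03  0.01]
0.1165 [0.5706 0.0021 0.1165] [ 0.3 -0.7  0. ] [ 0.    0.01 -0.01]
0.115 [0.5704 0.0019 0.1148] [ 0.2 -1.  -0.4] [-0.13  0.05  0.01]
0.1135 [0.5705 0.0019 0.1133] [-0.2 -2.  -0.8] [-0.12 -0.04 -0.02]
0.112 [0.5705 0.0019 0.1119] [-0.4 -2.3  0.2] [-0.22  0.06  0.04]
0.1105 [0.5706 0.0019 0.1104] [ 0.2 -2.4 -1. ] [-0.29  0.01  0.02]
0.109 [0.5706 0.0019 0.1088] [ 0.2 -3.  -0.4] [-0.34 -0.06  0.01]
0.1075 [0.5706 0.0019 0.1073] [ 0.4 -3.7 -1.3] [-0.39  0.04  0.01]
0.106 [0.5705 0.0019 0.1058] [ 0.5 -3.3 -1.3] [-0.43 -0.02  0.05]
0.1045 [0.5707 0.0019 0.1045] [-0.1 -2.9 -0.2] [-0.54 -0.01  0.05]
0.103 [0.5707 0.002  0.1044] [-3.3 -4.   8.9] [-0.61  0.58  0.06]
13.4333
```

Run:
```python
from h import *
p=np.array(arm.read_tool_pos())
arm.move_gripper(.5);p[2]=.2;arm.line_to(p,.2)
s=np.array([.5573,-.0836]);a=np.radians(110)
arm.movep([*s,.22],q(a));C,im=look("s2");print(arm.read_time())
w=im.copy();u=np.array([np.cos(np.radians(81.14)),np.sin(np.radians(81.14))]);v=np.array([u[1],-u[0]]);po=s+.085*u
pts=[[*(po+.025*i*v+.013*j*u),.072] for i in(-1,1) for j in(-1,1)]+[[*(s+.012*np.array([np.cos(t),np.sin(t)])),.094] for t in np.arange(0,6.28,.6)]+[[*(s+.019*np.array([np.cos(t),np.sin(t)])),.060] for t in np.arange(0,6.28,.6)]
for x in proj(C,pts):print(np.round(x,1),end="");cv2.circle(w,tuple(np.round(x*8).astype(int)),6,(0,0,255),-1,shift=3)
x0,y0=220,60
cv2.imwrite("pics/s2c.png",cv2.resize(w[60:260,200:460],None,fx=3,fy=3,interpolation=cv2.INTER_CUBIC))
```

```text
15.125
[342.4 104.5][364.6  64. ][411.8 145.1][435.4 107.2][339.2 240.4][340.  229.4][334.  219.8][323.1 215.2][311.4 217.2][303.1 225. ][301.  235.9][305.7 245.9][315.6 251.7][327.1 251.3][336.5 244.9][346.1 225.6][347.2 210.4][339. 197.][324.2 190.5][308.  193.3][296.6 204.3][293.8 219.5][300.4 233.3][313.8 241.2][329.5 240.7][342.3 231.9]
```

View pics/s2c.png

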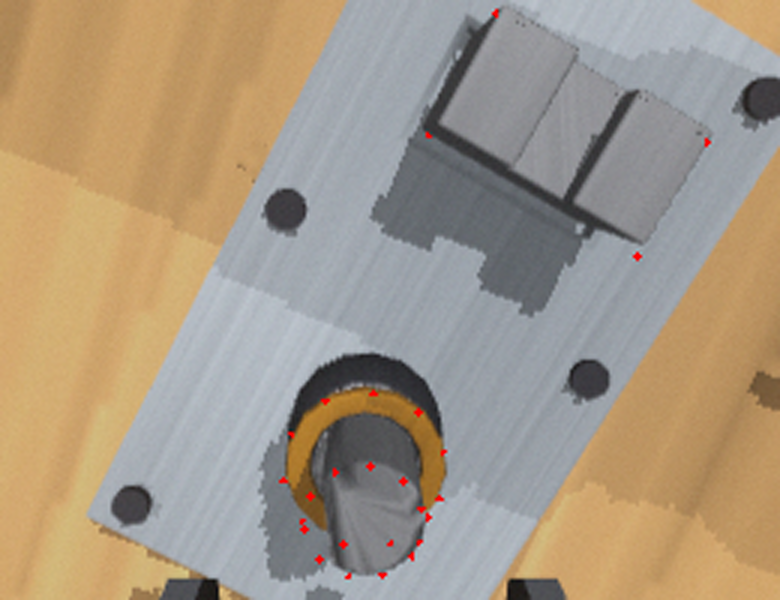

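The crop shows the block seated squarely in the pocket, matching its predicted top corners. The shaft and washer match the model within about 1 mm, with the flat facing left (~204° world). Now pinch and turn.

Run:
```python
from h import *
s=np.array([.5573,-.0836]);a=np.radians(114)
arm.movep([*s,.18],q(a));arm.line_to([*s,.137],.1)
f0=np.array(arm.read_ft_force())
arm.move_gripper(0,30);print(arm.read_opening(),arm.read_finger_force(),np.round(np.array(arm.read_ft_force())-f0,1),arm.read_wrist_torque())
j=np.array(arm.read_joint_positions());print(np.round(j,2),arm.read_time())
for k in range(4):
    j[6]-=np.radians(122.86/4);arm.move_j(j)
    print(round(arm.read_opening(),4),np.round(np.array(arm.read_ft_force())-f0,1),np.round(arm.read_wrist_torque(),2),np.round(arm.read_tool_pos(),4),arm.read_time())
R=Ro.from_quat(arm.read_eef_rot()).as_matrix();print(np.degrees(np.arctan2(R[1,0],R[0,0])))
```

```text
0.2245461907207363 31.865705356943295 [ 2.8 -0.4  2.4] [ 0.17963318 -0.42936842 -0.03910014]
[ 0.26  0.71 -0.24  1.84  0.26  0.62  0.28] 16.3167
0.2218 [ 2.6 -3.5  0.1] [-0.37 -0.29 -0.05] [ 0.5591 -0.084   0.1382] 16.8917
0.2263 [ 0.6 -7.1  0.9] [-0.93 -0.15 -0.04] [ 0.5588 -0.0848  0.1382] 17.4667
0.2262 [-0.9 -6.3  1.6] [-1.16  0.1  -0.04] [ 0.5581 -0.0853  0.1382] 18.0417
0.2226 [-1.8 -6.4  3.4] [-1.12  0.43 -0.  ] [ 0.5572 -0.0853  0.1382] 18.6167
-8.833860896689487
```

The opening of 0.2226 (≈19 mm; the round part would read ≈24 mm) shows the pads are on the flat, now facing 81.2°. Release and fetch the collar.

Run:
```python
from h import *
import pickle
C=pickle.load(open("pics/c1.pkl","rb"))
top=cast(C,(324.5,193),.020)[0];so=cast(C,(302.6,214.4),.010)[0];si=cast(C,(315.4,201),.010)[0]
print(top,so,si)
an=lambda d:np.degrees(np.arctan2(d[1],d[0]));print(an(so-top),an(so-si),an(si-top),np.linalg.norm(so-top))
phi=np.radians(an(so-top))
arm.move_gripper(.5);p=arm.read_tool_pos();p[2]=.2;arm.line_to(p,.2)
C=pose_cam("wrist");im=snapshot("wrist");cv2.imwrite("pics/s3.png",im)
arm.move_gripper(.8)
arm.movep([top[0],top[1],.15],q(phi));C,im=look("c2");print(arm.read_time(),np.degrees(phi),np.round(arm.read_joint_positions(),2))
cc=proj(C,[[*top[:2],.02]])[0];print(cc)
cv2.imwrite("pics/c2c.png",im[100:400,160:480])
m=cv2.resize(im[100:340,200:440],(560,560));n=cv2.resize(cv2.imread("pics/s3.png")[100:300,220:420],(240,240));o=np.zeros((560,800,3),np.uint8);o[:,:560]=m;o[:240,560:]=n;cv2.imwrite("pics/m.png",o)
```

```text
[ 0.50849804 -0.32378639  0.02      ] [ 0.50646118 -0.29568558  0.01      ] [ 0.50713983 -0.31181017  0.01      ]
94.14578992887182 92.41005855485501 96.47020299871964 0.029896565030317228
21.475 94.14578992887182 [ 0.97  0.84 -0.76  1.71  0.72  0.89 -0.03]
[319.8304891  230.04402972]
```

View pics/m.png

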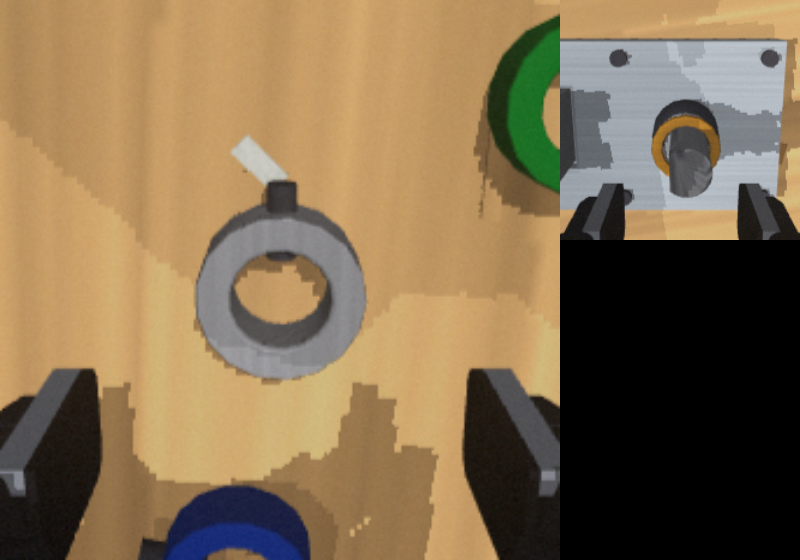

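The view shows the collar centred between the pads at about (320,227), with the screw pointing straight up the image (+x tool). The inset shows the shaft upright with its flat now on the pocket side. Grasp the collar.

Run:
```python
from h import *
import pickle
C=pickle.load(open("pics/c2.pkl","rb"));c=cast(C,(320.4,227.5),.02)[0];print(c)
arm.line_to([*c[:2],.085],.12);arm.line_to([*c[:2],.073],.05);f0=np.array(arm.read_ft_force())
arm.move_gripper(0,80);print(arm.read_opening(),arm.read_finger_force(),np.round(np.array(arm.read_ft_force())-f0,1),arm.read_tool_pos())
p=np.array(arm.read_tool_pos())
arm.line_to([*c[:2],.2],.15)
arm.pause(.3);C,im=look("c3");print(arm.read_ft_force(),f0,arm.read_opening(),arm.read_time(),arm.read_tool_pos())
cv2.imwrite("pics/c3c.png",cv2.resize(im[170:400,190:450],None,fx=2.3,fy=2.3,interpolation=cv2.INTER_CUBIC))
```

```text
[ 0.50872903 -0.32209541  0.02      ]
0.4891024057124028 81.94598764646798 [0.2 0.5 3.4] [ 0.5091401  -0.32208911  0.07367996]
[-0.77861563 -0.27797307 -1.05668294] [-0.56960636 -0.59661175  0.45426446] 0.4921482235700713 24.2583 [ 0.50861708 -0.3220185   0.19954567]
```

View pics/c3c.png

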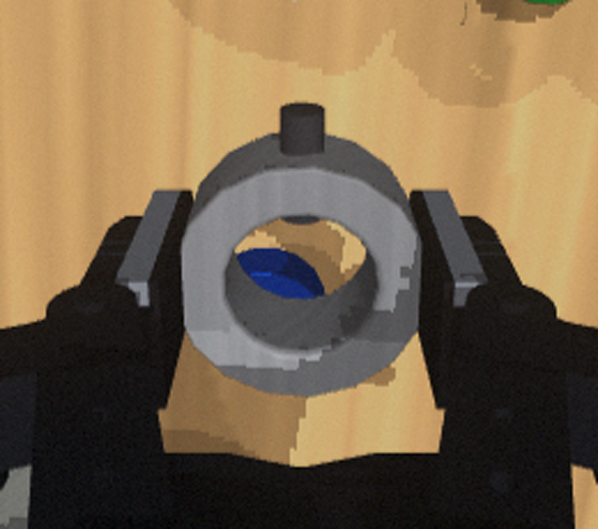

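The crop shows the collar in the grip with its screw straight up the image. The opening reads 41.6 mm, so I'll check depth and tilt.

Run:
```python
from h import *
import pickle
C=pickle.load(open("pics/c3.pkl","rb"))
p=np.array(arm.read_tool_pos());R=Ro.from_quat(arm.read_eef_rot()).as_matrix()
Z=lambda x,y:(x/2.3+190,y/2.3+170)
L=[Z(182,270),Z(420,270),Z(301,168),Z(301,395),Z(302,104),Z(302,152),Z(228,285),Z(378,285),Z(302,215),Z(302,350)]
for d in (.048,.054,.060,.066,.072):
    X=((cast(C,L,p[2]-d)-p)@R)*1000
    print(d,"w",round(X[1,0]*0+X[1,1]-X[0,1],1),"h",round(X[2,0]-X[3,0],1),"cx",round((X[2,0]+X[3,0])/2,1),"cy",round((X[0,1]+X[1,1])/2,1),"screw",np.round(X[4,:2],1),np.round(X[5,:2],1),"bore w",round(X[7,1]-X[6,1],1))
```

```text
0.048 w 39.7 h 42.8 cx 3.0 cy -0.0 screw [35.1  0.1] [27.1  0.1] bore w 25.2
0.054 w 41.7 h 45.0 cx -0.6 cy -0.0 screw [33.2  0.2] [24.8  0.2] bore w 26.4
0.06 w 43.7 h 47.2 cx -4.1 cy -0.0 screw [31.3  0.2] [22.5  0.2] bore w 27.7
0.066 w 45.8 h 49.3 cx -7.7 cy -0.0 screw [29.4  0.2] [20.1  0.2] bore w 29.0
0.072 w 47.8 h 51.5 cx -11.2 cy 0.0 screw [27.5  0.2] [17.8  0.2] bore w 30.3
```

Consistent: no slip, collar level, centre about 0.6 mm off in tool x, yaw aligned. Now lower it over the shaft, watching forces.

Run:
```python
from h import *
c=np.array([.5569,-.0828]);a=np.radians(81.14)
arm.movep([*c,.22],q(a));arm.line_to([*c,.178],.1);arm.pause(.3)
f0=np.mean([arm.read_ft_force() for _ in range(5)],0);print(f0,arm.read_time())
z=.178
while z>.137:
    z-=.003;arm.line_to([*c,z],.04);f=np.array(arm.read_ft_force())-f0
    print(round(z,4),np.round(arm.read_tool_pos(),4),np.round(f,1),np.round(arm.read_wrist_torque(),2))
    if f[2]>8 or np.hypot(*f[:2])>10:break
print(arm.read_time(),arm.read_opening())
```

```text
[ 0.75236968 -0.74293804 -1.6388561 ] 26.0917
0.175 [ 0.5567 -0.0828  0.1748] [-0.5  1.1  0.5] [-0.01 -0.05  0.01]
0.172 [ 0.5567 -0.0828  0.1717] [-1.2  0.9 -0.1] [-0.    0.01 -0.05]
0.169 [ 0.5568 -0.0828  0.1687] [-1.2  1.2  0.1] [-0.06 -0.01  0.02]
0.166 [ 0.5571 -0.0827  0.1659] [ 0.5  1.3 -0.3] [-0.01 -0.09 -0.03]
0.163 [ 0.5571 -0.0827  0.1629] [ 0.9  2.  -0.4] [ 0.11 -0.22  0.01]
0.16 [ 0.5571 -0.0827  0.1599] [0.7 1.2 0.1] [ 0.12 -0.32  0.  ]
0.157 [ 0.5571 -0.0827  0.1568] [ 1.7  1.1 -1.4] [ 0.15 -0.32  0.02]
0.154 [ 0.5571 -0.0827  0.1539] [ 1.8  1.6 -1.5] [ 0.2  -0.45 -0.04]
0.151 [ 0.5571 -0.0827  0.1508] [ 2.7  1.6 -1.9] [ 0.16 -0.53  0.02]
0.148 [ 0.5571 -0.0827  0.1478] [ 2.3  1.8 -1.4] [ 0.22 -0.58 -0.01]
0.145 [ 0.5571 -0.0827  0.1448] [ 2.   2.  -1.5] [ 0.23 -0.57 -0.04]
0.142 [ 0.5571 -0.0827  0.1418] [ 1.6  2.  -1.8] [ 0.29 -0.72 -0.02]
0.139 [ 0.5571 -0.0827  0.1388] [ 2.3  2.2 -1.1] [ 0.31 -0.76 -0.02]
0.136 [ 0.5571 -0.0827  0.1358] [ 2.4  2.6 -1.2] [ 0.29 -0.78 -0.06]
29.5917 0.48601055247939123
```

On the shaft cleanly. I'll ease sideways a little to relieve the light side load, then press in fine steps.

Run:
```python
from h import *
c=np.array([.5576,-.0823]);f0=np.array([.75,-.74,-1.64])
z=.1358
while z>.1285:
    z-=.0008;arm.line_to([*c,z],.02);arm.pause(.1)
    f=np.mean([arm.read_ft_force() for _ in range(6)],0)-f0;print(round(z,4),np.round(arm.read_tool_pos(),4),np.round(f,1))
    if f[2]>6.5:break
print(arm.read_time(),arm.read_opening())
```

```text
0.135 [ 0.5571 -0.0825  0.1348] [ 0.7  2.  -1.4]
0.1342 [ 0.5572 -0.0825  0.134 ] [ 0.   1.  -0.7]
0.1334 [ 0.5572 -0.0825  0.1335] [-1.8  0.7  2.1]
0.1326 [ 0.5572 -0.0825  0.1325] [-2.5 -0.2  2.9]
0.1318 [ 0.5574 -0.0825  0.1318] [-2.5  0.   3.3]
0.131 [ 0.5576 -0.0824  0.131 ] [-3.3 -1.6  4.3]
0.1302 [ 0.5576 -0.0824  0.1303] [-2.3  0.1  4.7]
0.1294 [ 0.5576 -0.0824  0.1295] [-3.1 -0.2  5.2]
0.1286 [ 0.5576 -0.0824  0.1287] [-3.3 -0.9  6.8]
32.7417 0.4904344950125824
```

Run:
```python
from station import *
print(arm.read_tool_pos(),arm.read_ft_force(),arm.read_finger_force());print(ticket.finish_job())
```

```text
[ 0.5576437  -0.0823551   0.12867426] [-2.53687866 -1.59143328  5.13194458] 82.10242075379938
the job is handed in; nothing more can be done
None
```

I handed the job in at about 33 s: guide block seated, shaft flat turned to face it, and the collar on the shaft, still gripped and holding the washer about 5 mm down; I took no picture after placing the collar, so that last step rests on position and force readings.

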